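Load the gravity roller lane in two layers with separator boards

ROBOT

A 6-joint arm with a two-finger parallel gripper is mounted at the origin on a cart in front of the work surface, level with it; the furniture and walls round the work are solid. World frame = base frame: x ahead of the robot, y to its left, z up, the work surface at z = 0. Lengths are in m, angles in rad, forces in N, time in s.
With the tool pointing down it reaches from about 0.275 to 0.75 m from the base axis. Payload 10.2 kg.
Tool frame: the origin (TCP) lies midway between the tips of the shut fingers; the grasp point (between the pads) lies 19 mm behind it (env.hold_point_z is the distance from the TCP to the grasp point, in m); z points along the fingers, y is the line along which they close (so a half turn about z gives the same grasp; the last joint's range is limited). The gripper opens to 85 mm and grips with 20 to 120 N. Pads are 22 mm wide; open, the fingers measure 114 mm over their backs; the gripper's body (76 mm by 85 mm) begins 54 mm behind the grasp point. The pads swing forward as they close: fully open they stand 13 mm farther back than shut.
Start: joints at [0.976, 0.313, 1.498, -0, 1.331, -0.223], TCP at [0.191, 0.489, 0.231] pointing down, gripper open.
Joint ranges: [-2.94, 2.94], [-0.97, 2.17], [0.19, 2.56], [-1.23, 4.37], [0.02, 3.11], [-2.88, 2.88]. Speed limits (rad/s): [2.39, 2.39, 3.01, 3.14, 3.14, 3.14].

INTERFACE

Orientations are given as a unit quaternion [x, y, z, w].
In Python, from bench import env, kinematics, monitor, eyes, job gives the robot as it stands. The module is installed in compiled form; this text tells all that it offers. Calls block until the motion is done:
- env.reach(position, orientation): joint-space move of the TCP to a pose.
- env.movel(position, velocity=0.15, frame=None, guard=None): straight line of the TCP; frame=None keeps the orientation; velocity is the mean speed in m/s. With guard (N) it stops when the force on the tool has changed by that much, and returns True; else False.
- env.set_joints(angles): joint-space move.
- env.release() and env.close_gripper(effort=None): open the fingers fully, or close them until they stop; effort is the grip in N (None keeps the last).
- env.hold(seconds).
- kinematics.ik(position, orientation): joint angles nearest the present ones, or None.
- monitor.sense(): the state.
- eyes.grab_frame(name): name is "scene" or "top" or "wrist"; returns a dict with "frame" (400x640x3 uint8, red, green, blue), "mtx" (3x3 intrinsics, pixels), "view" (4x4, takes a point from world to camera coordinates). Camera axes: x right, y down, z forward; pixel columns grow to the right and rows downward; lengths in m; the calibration is good to about 2 mm. The wrist camera is an equidistant fisheye: a pixel r from the principal point sees the ray r / f radians off the axis. A picture is of the moment at which its call begins. There is no depth.
A pose or a line that the arm cannot do raises env.MotionError and nothing moves.
- job.hand_in(): hands the job in; it is judged then, once.
The state is a dict: "clock": time; "joints": joint angles; "qvel": joint speeds; "joint_efforts": joint torques, N m; "position": TCP position; "ee_rot": TCP orientation; "contact_force": force on the tool from outside, world axes, zero at the start; "ft_torque": the same for the moment, N m; "finger_gap": opening from 0.0 (shut) to 1.0 (fully open); "gripper_force": force on a finger pad.
Only numpy, scipy, OpenCV 4.12 (cv2) and the standard library are available. Lean on these libraries where they do the work, as an engineer would, in place of code of your own. Each camera call takes 0.05 s, during which the arm holds its last target. There are 200 camera calls.

TASK

Set every brown carton lengthwise on the yellow loading end of the roller lane and let go, so that it rolls by itself down to the red stop or against the carton ahead of it; do not carry or push it down the lane. When all the brown cartons are queued, take one single green separator board from the pile and lay it lengthwise on top of them, its end close to the red stop. Then set both white cartons upright and lengthwise on the board, in one line starting from the stop end, and lay one more single board lengthwise over the white cartons as a cover, leaving the last board on its stand.

Things in the scene. Friction and masses are not known exactly. Their poses are not given: they have to be found in the camera images.
- worktop: plywood worktop, 385 x 335 mm, fixed over the right part of the tray; its top is 50 mm above the deck; origin on the deck under its middle. Its far right edge has a lip 14 mm wide, 12 mm high. Cartons and board stand wait on it
- bed: sloped bed of the gravity roller lane (fixed). Origin: middle of the stop face, level with the roller tops; x runs down the slope (0.105 rad below level) into the red stop plate, so all on the lane has negative x; y across, z square to the rollers. Rollers fill x = -0.327 to -0.003. The stop plate is 90 mm wide and stands 82 mm above the rollers
- load (a point): middle of the loading end, on the roller tops, at x = -0.275 of the bed; a carton set lengthwise with its centre here clears a full queue (3 x 72 mm) and rolls down alone at about 0.1 to 0.2 m/s. Loading end: side rails painted yellow, x = -0.335 to -0.225
- lane: base of the lane on the deck, 300 x 90 mm; origin on the deck under its middle, x level along the lane toward the stop, z up. The lane's side rails are 74 mm apart inside, 8 mm thick, and stand 12 mm above the roller tops, so a carton on the rollers is gripped above them
- stand: grey stand for the separator boards, 215 x 74 x 16 mm, fixed on the worktop; origin at the centre of its underside, x along its length; four steel pins 70 mm high at its ends keep the pile in place, the long sides are open
- brown_0: brown cardboard carton 72 x 60 x 46 mm high, about 0.25 kg; origin at the centre of its underside, x along its 72 mm length, y across its 60 mm width, z up. Tape runs lengthwise over its top. Starts upright on the plywood worktop; may be absent.
- brown_1: brown cardboard carton 72 x 60 x 46 mm high, about 0.25 kg; origin at the centre of its underside, x along its 72 mm length, y across its 60 mm width, z up. Tape runs lengthwise over its top. Starts upright on the plywood worktop; may be absent.
- brown_2: brown cardboard carton 72 x 60 x 46 mm high, about 0.25 kg; origin at the centre of its underside, x along its 72 mm length, y across its 60 mm width, z up. Tape runs lengthwise over its top. Starts upright on the plywood worktop; may be absent.
- white_0: white carton 72 x 60 x 46 mm high, about 0.25 kg; origin at the centre of its underside, x along its 72 mm length, y across its 60 mm width, z up. Blue tape runs lengthwise over its top. Starts upright on the plywood worktop.
- white_1: white carton 72 x 60 x 46 mm high, about 0.25 kg; origin at the centre of its underside, x along its 72 mm length, y across its 60 mm width, z up. Blue tape runs lengthwise over its top. Starts upright on the plywood worktop.
- board_0: stiff green separator board 180 x 60 x 12 mm, 0.08 kg; origin at the centre of its underside, x along its length, z up. The three boards start piled loose on the stand, board_2 on top; grip the top one alone by its long edges (60 mm apart)
- board_1: stiff green separator board 180 x 60 x 12 mm, 0.08 kg; origin at the centre of its underside, x along its length, z up. The three boards start piled loose on the stand, board_2 on top; grip the top one alone by its long edges (60 mm apart)
- board_2: stiff green separator board 180 x 60 x 12 mm, 0.08 kg; origin at the centre of its underside, x along its length, z up. The three boards start piled loose on the stand, board_2 on top; grip the top one alone by its long edges (60 mm apart)

How it is judged:
On the way, in this order (a step that is already met when the one before it is completed fails the run):
1. every brown carton stands in line on the rollers, the first at the stop, released and at rest (y of brown_0 in the frame of bed between -0.016 and 0.016 m and z of brown_0 in the frame of bed between -0.007 and 0.007 m and angle between the x axis of each of brown_0, brown_1, brown_2 and the x axis of bed, either way round below 0.2 rad and angle between the z axis of each of brown_0, brown_1, brown_2 and the z axis of bed, either way round below 0.1 rad and (x of brown_0 in the frame of bed between -0.046 and -0.028 m or x of brown_0 in the frame of bed between -0.122 and -0.1 m or x of brown_0 in the frame of bed between -0.198 and -0.172 m) and y of brown_1 in the frame of bed between -0.016 and 0.016 m and z of brown_1 in the frame of bed between -0.007 and 0.007 m and (x of brown_1 in the frame of bed between -0.046 and -0.028 m or x of brown_1 in the frame of bed between -0.122 and -0.1 m or x of brown_1 in the frame of bed between -0.198 and -0.172 m) and y of brown_2 in the frame of bed between -0.016 and 0.016 m and z of brown_2 in the frame of bed between -0.007 and 0.007 m and (x of brown_2 in the frame of bed between -0.046 and -0.028 m or x of brown_2 in the frame of bed between -0.122 and -0.1 m or x of brown_2 in the frame of bed between -0.198 and -0.172 m) and (x of brown_0 in the frame of bed between -0.046 and -0.028 m or x of brown_1 in the frame of bed between -0.046 and -0.028 m or x of brown_2 in the frame of bed between -0.046 and -0.028 m) and (x of brown_0 in the frame of bed between -0.122 and -0.1 m or x of brown_1 in the frame of bed between -0.122 and -0.1 m or x of brown_2 in the frame of bed between -0.122 and -0.1 m) and linear speed of each of brown_0, brown_1, brown_2 below 0.02 m/s and contact force between the fingers and brown_0 below 0.3 N and contact force between the fingers and brown_1 below 0.3 N and contact force between the fingers and brown_2 below 0.3 N), for 0.3 s.
2. one board lies on the brown cartons, released, the others on the stand (y of brown_0 in the frame of bed between -0.016 and 0.016 m and z of brown_0 in the frame of bed between -0.007 and 0.007 m and angle between the x axis of each of brown_0, brown_1, brown_2 and the x axis of bed, either way round below 0.2 rad and angle between the z axis of each of brown_0, brown_1, brown_2 and the z axis of bed, either way round below 0.1 rad and (x of brown_0 in the frame of bed between -0.046 and -0.028 m or x of brown_0 in the frame of bed between -0.122 and -0.1 m or x of brown_0 in the frame of bed between -0.198 and -0.172 m) and y of brown_1 in the frame of bed between -0.016 and 0.016 m and z of brown_1 in the frame of bed between -0.007 and 0.007 m and (x of brown_1 in the frame of bed between -0.046 and -0.028 m or x of brown_1 in the frame of bed between -0.122 and -0.1 m or x of brown_1 in the frame of bed between -0.198 and -0.172 m) and y of brown_2 in the frame of bed between -0.016 and 0.016 m and z of brown_2 in the frame of bed between -0.007 and 0.007 m and (x of brown_2 in the frame of bed between -0.046 and -0.028 m or x of brown_2 in the frame of bed between -0.122 and -0.1 m or x of brown_2 in the frame of bed between -0.198 and -0.172 m) and (x of brown_0 in the frame of bed between -0.046 and -0.028 m or x of brown_1 in the frame of bed between -0.046 and -0.028 m or x of brown_2 in the frame of bed between -0.046 and -0.028 m) and (x of brown_0 in the frame of bed between -0.122 and -0.1 m or x of brown_1 in the frame of bed between -0.122 and -0.1 m or x of brown_2 in the frame of bed between -0.122 and -0.1 m) and (((x of board_0 in the frame of bed between -0.116 and -0.084 m and y of board_0 in the frame of bed between -0.016 and 0.016 m and z of board_0 in the frame of bed between 0.038 and 0.054 m and angle between the x axis of board_0 and the x axis of bed, either way round below 0.15 rad and angle between the z axis of board_0 and the z axis of bed, either way round below 0.08 rad) and (horizontal distance between board_1 and stand below 0.05 m and height (world z) of board_1 below 0.11 m) and (horizontal distance between board_2 and stand below 0.05 m and height (world z) of board_2 below 0.11 m)) or ((x of board_1 in the frame of bed between -0.116 and -0.084 m and y of board_1 in the frame of bed between -0.016 and 0.016 m and z of board_1 in the frame of bed between 0.038 and 0.054 m and angle between the x axis of board_1 and the x axis of bed, either way round below 0.15 rad and angle between the z axis of board_1 and the z axis of bed, either way round below 0.08 rad) and (horizontal distance between board_0 and stand below 0.05 m and height (world z) of board_0 below 0.11 m) and (horizontal distance between board_2 and stand below 0.05 m and height (world z) of board_2 below 0.11 m)) or ((x of board_2 in the frame of bed between -0.116 and -0.084 m and y of board_2 in the frame of bed between -0.016 and 0.016 m and z of board_2 in the frame of bed between 0.038 and 0.054 m and angle between the x axis of board_2 and the x axis of bed, either way round below 0.15 rad and angle between the z axis of board_2 and the z axis of bed, either way round below 0.08 rad) and (horizontal distance between board_0 and stand below 0.05 m and height (world z) of board_0 below 0.11 m) and (horizontal distance between board_1 and stand below 0.05 m and height (world z) of board_1 below 0.11 m))) and contact force between the fingers and board_0 below 0.3 N and contact force between the fingers and board_1 below 0.3 N and contact force between the fingers and board_2 below 0.3 N), for 0.3 s.
3. both white cartons stand on that board, released (y of brown_0 in the frame of bed between -0.016 and 0.016 m and z of brown_0 in the frame of bed between -0.007 and 0.007 m and angle between the x axis of each of brown_0, brown_1, brown_2 and the x axis of bed, either way round below 0.2 rad and angle between the z axis of each of brown_0, brown_1, brown_2, white_0, white_1 and the z axis of bed, either way round below 0.1 rad and (x of brown_0 in the frame of bed between -0.046 and -0.028 m or x of brown_0 in the frame of bed between -0.122 and -0.1 m or x of brown_0 in the frame of bed between -0.198 and -0.172 m) and y of brown_1 in the frame of bed between -0.016 and 0.016 m and z of brown_1 in the frame of bed between -0.007 and 0.007 m and (x of brown_1 in the frame of bed between -0.046 and -0.028 m or x of brown_1 in the frame of bed between -0.122 and -0.1 m or x of brown_1 in the frame of bed between -0.198 and -0.172 m) and y of brown_2 in the frame of bed between -0.016 and 0.016 m and z of brown_2 in the frame of bed between -0.007 and 0.007 m and (x of brown_2 in the frame of bed between -0.046 and -0.028 m or x of brown_2 in the frame of bed between -0.122 and -0.1 m or x of brown_2 in the frame of bed between -0.198 and -0.172 m) and (x of brown_0 in the frame of bed between -0.046 and -0.028 m or x of brown_1 in the frame of bed between -0.046 and -0.028 m or x of brown_2 in the frame of bed between -0.046 and -0.028 m) and (x of brown_0 in the frame of bed between -0.122 and -0.1 m or x of brown_1 in the frame of bed between -0.122 and -0.1 m or x of brown_2 in the frame of bed between -0.122 and -0.1 m) and (((x of board_0 in the frame of bed between -0.116 and -0.084 m and y of board_0 in the frame of bed between -0.016 and 0.016 m and z of board_0 in the frame of bed between 0.038 and 0.054 m and angle between the x axis of board_0 and the x axis of bed, either way round below 0.15 rad and angle between the z axis of board_0 and the z axis of bed, either way round below 0.08 rad) and (horizontal distance between board_1 and stand below 0.05 m and height (world z) of board_1 below 0.11 m) and (horizontal distance between board_2 and stand below 0.05 m and height (world z) of board_2 below 0.11 m)) or ((x of board_1 in the frame of bed between -0.116 and -0.084 m and y of board_1 in the frame of bed between -0.016 and 0.016 m and z of board_1 in the frame of bed between 0.038 and 0.054 m and angle between the x axis of board_1 and the x axis of bed, either way round below 0.15 rad and angle between the z axis of board_1 and the z axis of bed, either way round below 0.08 rad) and (horizontal distance between board_0 and stand below 0.05 m and height (world z) of board_0 below 0.11 m) and (horizontal distance between board_2 and stand below 0.05 m and height (world z) of board_2 below 0.11 m)) or ((x of board_2 in the frame of bed between -0.116 and -0.084 m and y of board_2 in the frame of bed between -0.016 and 0.016 m and z of board_2 in the frame of bed between 0.038 and 0.054 m and angle between the x axis of board_2 and the x axis of bed, either way round below 0.15 rad and angle between the z axis of board_2 and the z axis of bed, either way round below 0.08 rad) and (horizontal distance between board_0 and stand below 0.05 m and height (world z) of board_0 below 0.11 m) and (horizontal distance between board_1 and stand below 0.05 m and height (world z) of board_1 below 0.11 m))) and x of white_0 in the frame of bed between -0.15 and -0.028 m and y of white_0 in the frame of bed between -0.02 and 0.02 m and z of white_0 in the frame of bed between 0.05 and 0.067 m and angle between the x axis of each of white_0, white_1 and the x axis of bed, either way round below 0.25 rad and x of white_1 in the frame of bed between -0.15 and -0.028 m and y of white_1 in the frame of bed between -0.02 and 0.02 m and z of white_1 in the frame of bed between 0.05 and 0.067 m and contact force between the fingers and white_0 below 0.3 N and contact force between the fingers and white_1 below 0.3 N), for 0.3 s.
At the end, for the whole second after the job is handed in: browns queued on the rollers from the stop, gaps under 10 mm; one board flat on them, end within 26 mm of the stop, 16 mm of the middle; whites upright on it, centres within 150 mm of the stop; a board flat on the whites, its middle 50 to 135 mm from the stop; one on the stand; all at rest (y of brown_0 in the frame of bed between -0.016 and 0.016 m and z of brown_0 in the frame of bed between -0.007 and 0.007 m and angle between the x axis of each of brown_0, brown_1, brown_2 and the x axis of bed, either way round below 0.2 rad and angle between the z axis of each of brown_0, brown_1, brown_2, white_0, white_1 and the z axis of bed, either way round below 0.1 rad and (x of brown_0 in the frame of bed between -0.046 and -0.028 m or x of brown_0 in the frame of bed between -0.122 and -0.1 m or x of brown_0 in the frame of bed between -0.198 and -0.172 m) and y of brown_1 in the frame of bed between -0.016 and 0.016 m and z of brown_1 in the frame of bed between -0.007 and 0.007 m and (x of brown_1 in the frame of bed between -0.046 and -0.028 m or x of brown_1 in the frame of bed between -0.122 and -0.1 m or x of brown_1 in the frame of bed between -0.198 and -0.172 m) and y of brown_2 in the frame of bed between -0.016 and 0.016 m and z of brown_2 in the frame of bed between -0.007 and 0.007 m and (x of brown_2 in the frame of bed between -0.046 and -0.028 m or x of brown_2 in the frame of bed between -0.122 and -0.1 m or x of brown_2 in the frame of bed between -0.198 and -0.172 m) and (x of brown_0 in the frame of bed between -0.046 and -0.028 m or x of brown_1 in the frame of bed between -0.046 and -0.028 m or x of brown_2 in the frame of bed between -0.046 and -0.028 m) and (x of brown_0 in the frame of bed between -0.122 and -0.1 m or x of brown_1 in the frame of bed between -0.122 and -0.1 m or x of brown_2 in the frame of bed between -0.122 and -0.1 m) and (((x of board_0 in the frame of bed between -0.116 and -0.084 m and y of board_0 in the frame of bed between -0.016 and 0.016 m and z of board_0 in the frame of bed between 0.038 and 0.054 m and angle between the x axis of board_0 and the x axis of bed, either way round below 0.15 rad and angle between the z axis of board_0 and the z axis of bed, either way round below 0.08 rad) and (x of board_1 in the frame of bed between -0.135 and -0.05 m and y of board_1 in the frame of bed between -0.02 and 0.02 m and z of board_1 in the frame of bed between 0.095 and 0.113 m and angle between the x axis of board_1 and the x axis of bed, either way round below 0.2 rad and angle between the z axis of board_1 and the z axis of bed, either way round below 0.1 rad) and (horizontal distance between board_2 and stand below 0.05 m and height (world z) of board_2 below 0.11 m)) or ((x of board_0 in the frame of bed between -0.116 and -0.084 m and y of board_0 in the frame of bed between -0.016 and 0.016 m and z of board_0 in the frame of bed between 0.038 and 0.054 m and angle between the x axis of board_0 and the x axis of bed, either way round below 0.15 rad and angle between the z axis of board_0 and the z axis of bed, either way round below 0.08 rad) and (x of board_2 in the frame of bed between -0.135 and -0.05 m and y of board_2 in the frame of bed between -0.02 and 0.02 m and z of board_2 in the frame of bed between 0.095 and 0.113 m and angle between the x axis of board_2 and the x axis of bed, either way round below 0.2 rad and angle between the z axis of board_2 and the z axis of bed, either way round below 0.1 rad) and (horizontal distance between board_1 and stand below 0.05 m and height (world z) of board_1 below 0.11 m)) or ((x of board_1 in the frame of bed between -0.116 and -0.084 m and y of board_1 in the frame of bed between -0.016 and 0.016 m and z of board_1 in the frame of bed between 0.038 and 0.054 m and angle between the x axis of board_1 and the x axis of bed, either way round below 0.15 rad and angle between the z axis of board_1 and the z axis of bed, either way round below 0.08 rad) and (x of board_0 in the frame of bed between -0.135 and -0.05 m and y of board_0 in the frame of bed between -0.02 and 0.02 m and z of board_0 in the frame of bed between 0.095 and 0.113 m and angle between the x axis of board_0 and the x axis of bed, either way round below 0.2 rad and angle between the z axis of board_0 and the z axis of bed, either way round below 0.1 rad) and (horizontal distance between board_2 and stand below 0.05 m and height (world z) of board_2 below 0.11 m)) or ((x of board_1 in the frame of bed between -0.116 and -0.084 m and y of board_1 in the frame of bed between -0.016 and 0.016 m and z of board_1 in the frame of bed between 0.038 and 0.054 m and angle between the x axis of board_1 and the x axis of bed, either way round below 0.15 rad and angle between the z axis of board_1 and the z axis of bed, either way round below 0.08 rad) and (x of board_2 in the frame of bed between -0.135 and -0.05 m and y of board_2 in the frame of bed between -0.02 and 0.02 m and z of board_2 in the frame of bed between 0.095 and 0.113 m and angle between the x axis of board_2 and the x axis of bed, either way round below 0.2 rad and angle between the z axis of board_2 and the z axis of bed, either way round below 0.1 rad) and (horizontal distance between board_0 and stand below 0.05 m and height (world z) of board_0 below 0.11 m)) or ((x of board_2 in the frame of bed between -0.116 and -0.084 m and y of board_2 in the frame of bed between -0.016 and 0.016 m and z of board_2 in the frame of bed between 0.038 and 0.054 m and angle between the x axis of board_2 and the x axis of bed, either way round below 0.15 rad and angle between the z axis of board_2 and the z axis of bed, either way round below 0.08 rad) and (x of board_0 in the frame of bed between -0.135 and -0.05 m and y of board_0 in the frame of bed between -0.02 and 0.02 m and z of board_0 in the frame of bed between 0.095 and 0.113 m and angle between the x axis of board_0 and the x axis of bed, either way round below 0.2 rad and angle between the z axis of board_0 and the z axis of bed, either way round below 0.1 rad) and (horizontal distance between board_1 and stand below 0.05 m and height (world z) of board_1 below 0.11 m)) or ((x of board_2 in the frame of bed between -0.116 and -0.084 m and y of board_2 in the frame of bed between -0.016 and 0.016 m and z of board_2 in the frame of bed between 0.038 and 0.054 m and angle between the x axis of board_2 and the x axis of bed, either way round below 0.15 rad and angle between the z axis of board_2 and the z axis of bed, either way round below 0.08 rad) and (x of board_1 in the frame of bed between -0.135 and -0.05 m and y of board_1 in the frame of bed between -0.02 and 0.02 m and z of board_1 in the frame of bed between 0.095 and 0.113 m and angle between the x axis of board_1 and the x axis of bed, either way round below 0.2 rad and angle between the z axis of board_1 and the z axis of bed, either way round below 0.1 rad) and (horizontal distance between board_0 and stand below 0.05 m and height (world z) of board_0 below 0.11 m))) and x of white_0 in the frame of bed between -0.15 and -0.028 m and y of white_0 in the frame of bed between -0.02 and 0.02 m and z of white_0 in the frame of bed between 0.05 and 0.067 m and angle between the x axis of each of white_0, white_1 and the x axis of bed, either way round below 0.25 rad and x of white_1 in the frame of bed between -0.15 and -0.028 m and y of white_1 in the frame of bed between -0.02 and 0.02 m and z of white_1 in the frame of bed between 0.05 and 0.067 m and linear speed of each of brown_0, brown_1, brown_2, white_0, white_1, board_0, board_1, board_2 below 0.02 m/s); the robot touches nothing.
It fails at once if before a board is taken away: a brown carton held or pushed on the rollers beyond the yellow loading end (its centre less than 205 mm from the stop, standing on the rollers) (horizontal distance between each of board_0, board_1, board_2 and stand below 0.1 m and ((contact force between the fingers and brown_0 above 1 N and x of brown_0 in the frame of bed between -0.205 and 0 m and z of brown_0 in the frame of bed between -0.01 and 0.01 m and y of brown_0 in the frame of bed between -0.035 and 0.035 m) or (contact force between the fingers and brown_1 above 1 N and x of brown_1 in the frame of bed between -0.205 and 0 m and z of brown_1 in the frame of bed between -0.01 and 0.01 m and y of brown_1 in the frame of bed between -0.035 and 0.035 m) or (contact force between the fingers and brown_2 above 1 N and x of brown_2 in the frame of bed between -0.205 and 0 m and z of brown_2 in the frame of bed between -0.01 and 0.01 m and y of brown_2 in the frame of bed between -0.035 and 0.035 m))).
Of brown_0, brown_1, brown_2 only 2 to 3 are there at a start; the rules pass over those that are not, and their reading is None.
At some moment in a run one of brown_0, brown_1, brown_2 may be knocked a few centimetres aside while the robot is not near it.
Once in a run the grip may slacken for a moment while it holds something.
It also fails if it takes over 210 s, if anything falls off the work surface, if the arm or the gripper's body presses on something with over 40 N, if the wrist force passes 120 N, or if a joint passes its speed limit or range.

## Working session

There is one attempt and no reset: what is moved stays moved. The work goes in short steps, each a Python script; the robot and the scene stay as the last script left them, time stands still between calls to the robot, and variables do not carry over. Pictures are saved under pics/ and viewed, at most 14 in all, crops included, and the job is handed in when it is done.

```bash
mkdir -p pics; ls; python3 - <<'E'
from bench import env, kinematics, monitor, eyes, job
import cv2
for n in("top","scene"):
    d=eyes.grab_frame(n);cv2.imwrite(f"pics/{n}0.png",d["frame"][:,:,::-1])
    print(n,d["mtx"].round(2).tolist(),d["view"].round(4).tolist())
s=monitor.sense();print(s)
E
```

```text
pics
top [[492.9, 0.0, 310.91], [0.0, 492.9, 195.33], [0.0, 0.0, 1.0]] [[0.0095, -0.9999, 0.0064, -0.0064], [-0.9945, -0.0101, -0.1046, 0.5592], [0.1047, -0.0054, -0.9945, 1.0541], [0.0, 0.0, 0.0, 1.0]]
scene [[370.31, 0.0, 321.81], [0.0, 370.31, 204.78], [0.0, 0.0, 1.0]] [[0.6301, -0.7764, -0.0122, -0.3456], [-0.4381, -0.3425, -0.8311, 0.3278], [0.6411, 0.5291, -0.556, 0.5531], [0.0, 0.0, 0.0, 1.0]]
{'clock': 0.1, 'joints': array([ 9.75600481e-01,  3.13396356e-01,  1.49833054e+00,  3.24886430e-05,
        1.33100064e+00, -2.23384871e-01]), 'qvel': array([ 5.94246356e-05, -1.05636982e-03, -8.58875290e-04, -1.96883690e-03,
        2.70578329e-03, -4.44649694e-04]), 'joint_efforts': array([ 1.94078886e-03, -4.12898183e+01, -2.60140514e+01, -2.05352426e-04,
        3.07116599e-03,  3.11910719e-05]), 'position': array([0.19060593, 0.48894481, 0.23080263]), 'ee_rot': array([ 1.84840265e-01,  9.82768413e-01, -5.14292902e-04, -2.40291773e-04]), 'contact_force': array([ 0.81701959, -0.66045836,  0.02783466]), 'ft_torque': array([-0.00297873, -0.00026595,  0.00212044]), 'gripper_force': 0.0, 'finger_gap': 0.9960114486958528}
```

View pics/top0.png

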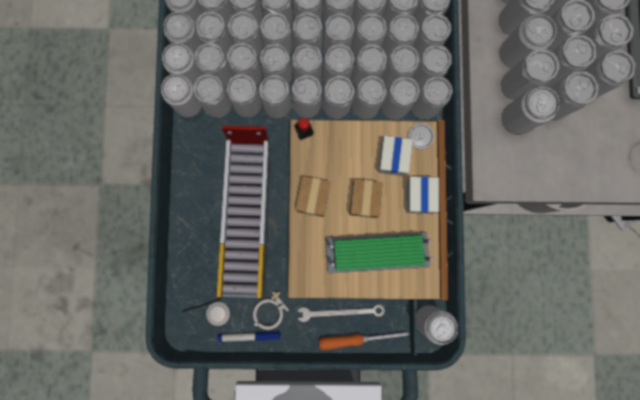

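View pics/scene0.png

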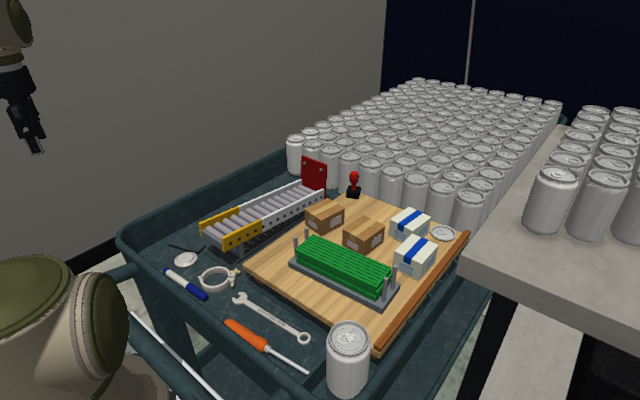

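The scene has two browns, at about (312,196) and (365,197) in the top view. The two whites are at (396,155) and (424,194), the board pile at (378,252), and the lane is at left with its red stop at the far end (246,130).

```bash
python3 - <<'E'
import cv2
im=cv2.imread("pics/top0.png")
c=im[118:303,285:450];cv2.imwrite("pics/c1.png",cv2.resize(c,None,fx=3.2,fy=3.2,interpolation=cv2.INTER_CUBIC))
c=im[118:303,205:285];cv2.imwrite("pics/c2.png",cv2.resize(c,None,fx=3.2,fy=3.2,interpolation=cv2.INTER_CUBIC))
E
```

```text
(no output)
```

View pics/c1.png

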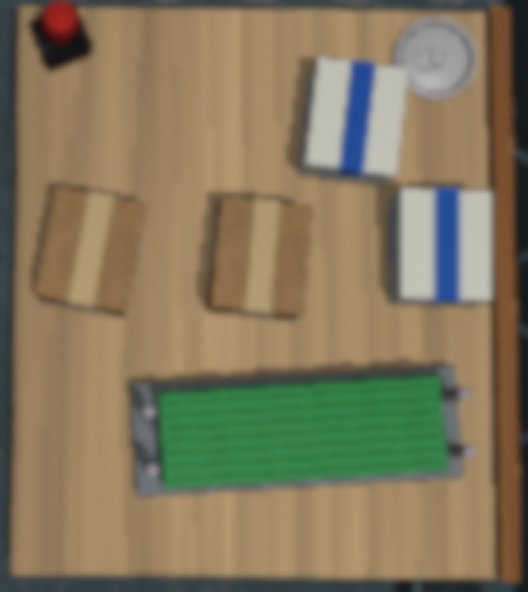

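View pics/c2.png

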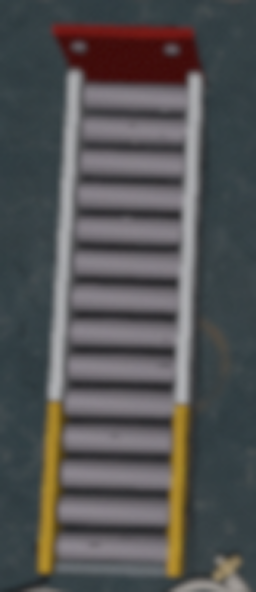

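```bash
python3 - <<'E'
import cv2
im=cv2.imread("pics/scene0.png")
c=im[150:260,192:337];cv2.imwrite("pics/c3.png",cv2.resize(c,None,fx=5.4,fy=5.4,interpolation=cv2.INTER_CUBIC))
E
```

```text
(no output)
```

View pics/c3.png

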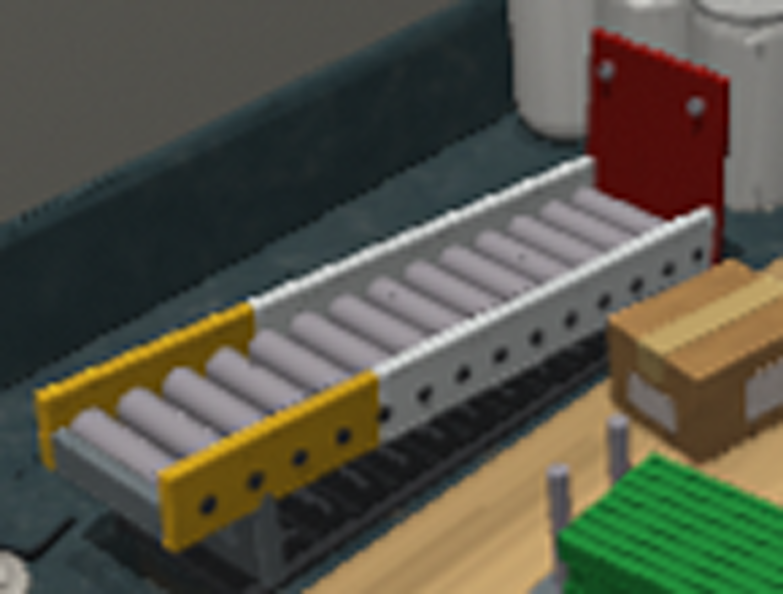

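```bash
cat > h.py <<'E'
import numpy as np, cv2
from scipy.optimize import least_squares
from scipy.spatial.transform import Rotation as R
CAM={'top':(np.array([[492.9,0,310.91],[0,492.9,195.33],[0,0,1]]),np.array([[0.0095,-0.9999,0.0064,-0.0064],[-0.9945,-0.0101,-0.1046,0.5592],[0.1047,-0.0054,-0.9945,1.0541],[0,0,0,1]])),
'scene':(np.array([[370.31,0,321.81],[0,370.31,204.78],[0,0,1]]),np.array([[0.6301,-0.7764,-0.0122,-0.3456],[-0.4381,-0.3425,-0.8311,0.3278],[0.6411,0.5291,-0.556,0.5531],[0,0,0,1]]))}
def proj(c,P):
    K,V=CAM[c];q=np.atleast_2d(P)@V[:3,:3].T+V[:3,3];q=q@K.T;return q[:,:2]/q[:,2:]
def unproj(c,uv,z):
    K,V=CAM[c];d=np.c_[np.atleast_2d(uv),np.ones(len(np.atleast_2d(uv)))]@np.linalg.inv(K).T@V[:3,:3]
    o=-V[:3,:3].T@V[:3,3];return o+d*((z-o[2])/d[:,2:])
c1=lambda p:(np.array(p)+.5)/3.2-.5+[285,118]
E
python3 - <<'E'
from h import *
c2=lambda p:(np.array(p)+.5)/3.2-.5+[205,118]
c3=lambda p:(np.array(p)+.5)/5.4-.5+[192,150]
S={(-.335,.045,.012):(37,393),(-.335,-.037,.012):(160,475),(-.335,-.045,.012):(180,481),(-.225,-.045,.012):(381,376),(-.225,.045,.012):(246,302),(0,.045,.082):(593,31),(0,-.045,.082):(723,79)}
T={(-.335,.045,.012):(38,572),(-.335,.037,.012):(53,574),(-.335,-.037,.012):(168,575),(-.335,-.045,.012):(183,577),
(-.225,.045,.012):(48,402),(-.225,.037,.012):(62,402),(-.225,-.037,.012):(175,405),(-.225,-.045,.012):(189,405),(0,.045,.082):(55,32),(0,-.045,.082):(192,36)}
def rot(yaw): return R.from_euler('ZY',[yaw,.105]).as_matrix()
Pt=np.array(list(T));Ps=np.array(list(S))
def f(p):
    M=rot(p[3])
    return np.r_[(proj('top',Pt@M.T+p[:3])-c2(list(T.values()))).ravel(),(proj('scene',Ps@M.T+p[:3])-c3(list(S.values()))).ravel()]
r=least_squares(f,[.57,.12,.05,0],loss='soft_l1');print(r.x.round(4));print(r.fun.reshape(-1,2).round(1).tolist())
for n,q in dict(A=[(57,188),(145,203),(124,314),(38,298)],B=[(220,196),(311,205),(296,317),(212,307)],W0=[(316,59),(408,67),(397,177),(306,167)],W1=[(400,187),(492,190),(492,301),(400,300)]).items():
    P=unproj('top',c1(q),.096);l=(P[0]+P[1]-P[2]-P[3])/2;w=(P[0]+P[3]-P[1]-P[2])/2
    print(n,P.mean(0).round(4),np.hypot(*l[:2]).round(4),np.hypot(*w[:2]).round(4),np.arctan2(l[1],l[0]).round(3),np.arctan2(-w[0],w[1]).round(3))
P=unproj('top',c1([(160,392),(441,374),(447,470),(162,488)]),.102);l=(P[0]+P[3]-P[1]-P[2])/2;print('bd',P.mean(0).round(4),np.hypot(*l[:2]),np.arctan2(l[1],l[0]),np.linalg.norm(P[0]-P[3]))
print(unproj('top',c1([(491,100),(491,500)]),.062))
E
```

```text
[ 0.6754  0.139   0.0408 -0.012 ]
[[0.6, 0.3], [-0.1, -0.3], [0.3, 0.2], [-0.4, -0.4], [0.7, -0.6], [0.1, -0.5], [0.4, -0.7], [-0.1, -0.6], [-0.9, 0.7], [0.5, 0.5], [-0.6, 0.2], [-0.4, -0.4], [-1.8, -0.0], [0.3, -0.1], [0.0, -0.0], [-0.8, -0.2], [0.4, 0.4]]
A [ 0.551  -0.0051  0.096 ] 0.0728 0.0569 -0.169 -0.167
B [ 0.5485 -0.1139  0.096 ] 0.0727 0.0567 -0.104 -0.099
W0 [ 0.6399 -0.1772  0.096 ] 0.0724 0.0598 -0.103 -0.089
W1 [ 0.5574 -0.2342  0.096 ] 0.0727 0.0595 -0.015 -0.012
bd [ 0.4369 -0.1401  0.102 ] 0.17994064692895173 1.6432265529985441 0.06031642478191302
[[ 0.65927231 -0.2740244   0.062     ]
 [ 0.3926353  -0.26934516  0.062     ]]
```

```bash
cat >> h.py <<'E'
from bench import env, kinematics, monitor, eyes, job
F=np.diag([-1.,1.,-1.])
BO=np.array([.6754,.139,.0408]);BM=R.from_euler('ZY',[-.012,.105]).as_matrix()
def bed(p): return BO+BM@np.array(p,float)
def quat(M,pos):
    j=monitor.sense()['joints'];best=None
    for s in(1,-1):
        q=R.from_matrix(M@np.diag([s,s,1.])@F).as_quat();k=kinematics.ik(pos,q)
        if k is not None:
            d=np.abs(np.array(k)-j).max()
            if best is None or d<best[0]: best=(d,q)
    return best[1]
Z=lambda a:R.from_euler('z',a).as_matrix()
def pick(x,y,z,yaw,effort=80,up=.2):
    q=quat(Z(yaw),[x,y,up]);env.release() if monitor.sense()['finger_gap']<.95 else None
    env.reach([x,y,up],q);env.movel([x,y,z+.03],.2);g=env.movel([x,y,z],.06,guard=15)
    env.close_gripper(effort);env.hold(.2);env.movel([x,y,up],.15)
    s=monitor.sense();print('pick guard',g,'gap',round(s['finger_gap'],3),'t',round(s['clock'],1),'f',s['contact_force'].round(1))
def place(bx,by,bz,above=.05,guard=4):
    """bed coords of TCP at nominal contact"""
    p=bed([bx,by,bz+above]);q=quat(BM,p);env.reach(p,q)
    print('gap',round(monitor.sense()['finger_gap'],3))
    env.movel(bed([bx,by,bz+.012]),.15);env.hold(.2)
    g=env.movel(bed([bx,by,bz-.006]),.02,guard=guard)
    s=monitor.sense();z=(BM.T@(s['position']-BO)).round(4);print('contact',g,'bed pos',z)
    env.release();env.hold(.2);env.movel(bed([bx,by,bz+.08]),.2)
def snap(n,cam='top'):
    f=eyes.grab_frame(cam)['frame'][:,:,::-1].copy();cv2.imwrite(f'pics/{n}.png',f);return f
def diff(f,boxes,ref='top0'):
    r=cv2.imread(f'pics/{ref}.png')
    for k,(a,b,c,d) in boxes.items(): print(k,np.abs(f[c:d,a:b].astype(int)-r[c:d,a:b]).mean().round(1))
BX=dict(A=(294,332,174,220),B=(348,384,174,220))
E
python3 - <<'E'
from h import *
diff(snap('t1'),BX)
pick(.551,-.0045,.062,-.168)
diff(snap('t2'),dict(B=BX['B']))
place(-.275,0,.012)
env.hold(1.5)
snap('t3');diff(cv2.imread('pics/t3.png'),dict(B=BX['B']));print(monitor.sense()['clock'])
E
```

```text
A 0.3
B 0.3
pick guard False gap 0.692 t 5.3 f [-0.7 -0.9 -3.4]
B 13.1
gap 0.687
contact True bed pos [-0.2748  0.      0.012 ]
B 3.0
10.1333
```

View pics/t3.png

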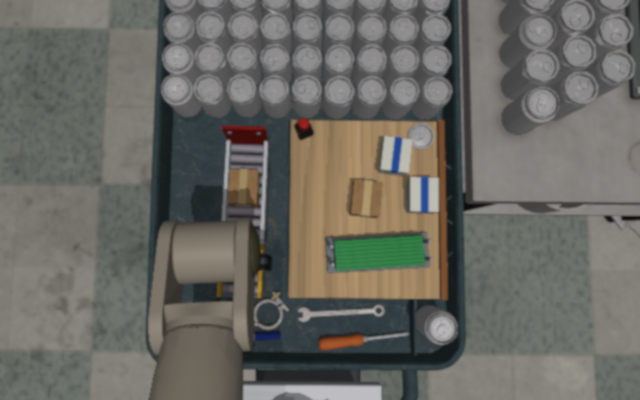

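The carton is on the rollers at about (242,187), short of the stop and possibly still rolling. B is still at (365,197).

```bash
python3 - <<'E'
from h import *
for i in range(3):
    env.hold(.4);f=snap(f't4_{i}');diff(f,dict(lane=(225,266,140,215),B=BX['B']),'t3' if i==0 else f't4_{i-1}')
f=cv2.imread('pics/t4_2.png')[110:310,200:400];cv2.imwrite('pics/v1.png',cv2.resize(f,None,fx=2.5,fy=2.5))
E
```

```text
lane 9.3
B 0.3
lane 12.4
B 0.3
lane 6.9
B 0.3
```

View pics/v1.png

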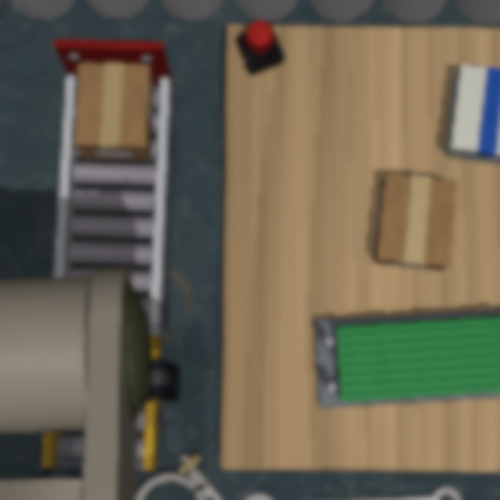

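Carton A sits straight against the stop, at crop (113,108). B is unmoved.

```bash
python3 - <<'E'
from h import *
pick(.5485,-.1125,.062,-.1)
place(-.275,0,.012)
env.hold(2.5)
p=monitor.sense()['position'];env.movel([p[0]-.03,p[1],.25],.2)
env.hold(.8);snap('t5a');env.hold(.4)
diff(snap('t5'),dict(lane=(225,266,120,205)),'t5a');print(monitor.sense()['clock'])
f=cv2.imread('pics/t5.png')[110:310,200:460];cv2.imwrite('pics/v2.png',cv2.resize(f,None,fx=3,fy=3))
E
```

```text
pick guard False gap 0.693 t 15.6 f [-0.3  0.5 -2.2]
gap 0.687
contact True bed pos [-0.2747  0.      0.0121]
lane 0.4
23.4917
```

View pics/v2.png

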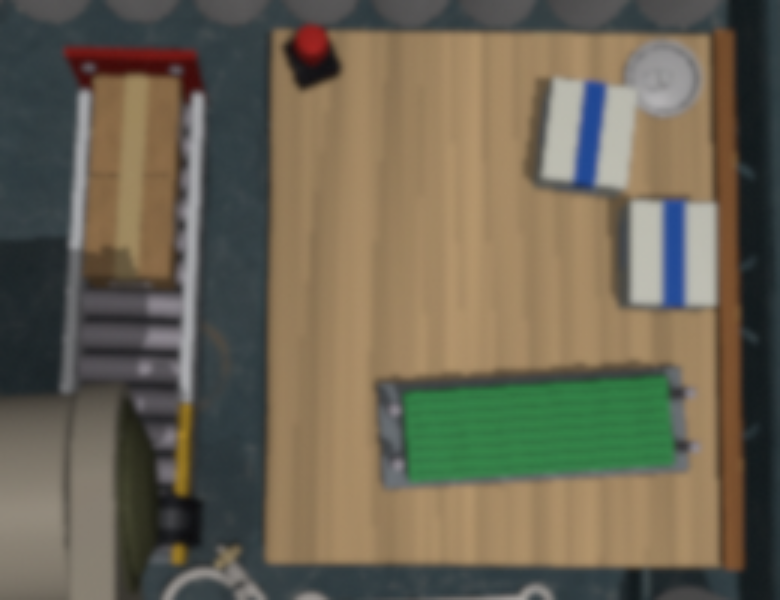

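Both browns are queued against the stop, and the worktop is otherwise unchanged. Next is the first board.

```bash
python3 - <<'E'
from h import *
pick(.4369,-.1401,.088,1.643,60,.2)
snap('s1','scene')
f=cv2.imread('pics/s1.png')[120:320,230:480];cv2.imwrite('pics/v3.png',cv2.resize(f,None,fx=3,fy=3))
E
```

```text
pick guard False gap 0.681 t 27.3 f [-0.1 -0.5 -0.4]
```

View pics/v3.png

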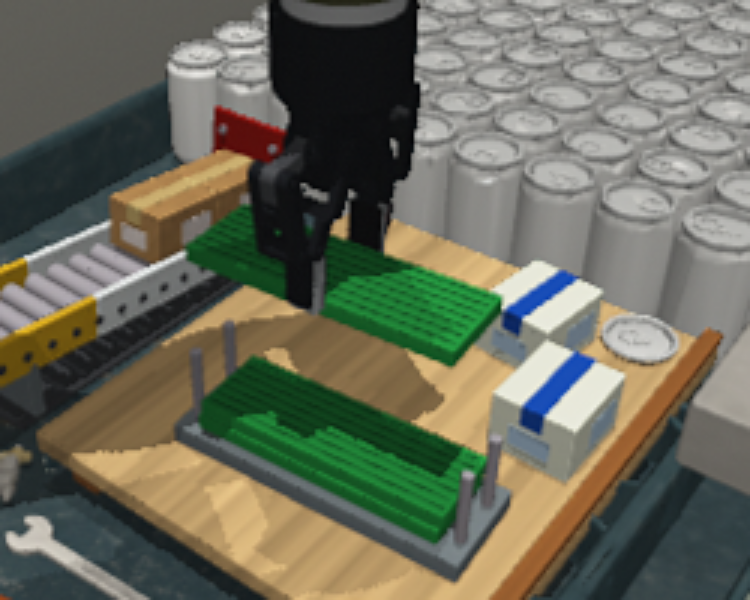

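```bash
python3 - <<'E'
from h import *
uv=np.array([(138,75),(128,280),(92,75),(182,78),(86,278),(172,284)])/3+[200,110]-.33
for p,x in zip(uv,(-.001,-.144,-.001,-.001,-.144,-.144)):
    z=bed([x,0,.046])[2];print((BM.T@(unproj('top',p,z)[0]-BO)).round(4))
E
```

```text
[ 0.0001 -0.0009  0.0461]
[-0.1466 -0.0011  0.0457]
[-0.0006  0.0314  0.046 ]
[-0.0013 -0.0318  0.046 ]
[-0.1458  0.0275  0.0458]
[-0.1486 -0.0312  0.0455]
```

The picture shows one board held level and two left on the stand. The browns measure centred to about 1 mm, so I place the board.

```bash
python3 - <<'E'
from h import *
place(-.097,-.001,.044,above=.09,guard=3)
env.reach(bed([-.3,0,.2]),quat(BM,bed([-.3,0,.2])))
snap('t6');snap('s2','scene');print(monitor.sense()['clock'])
a=cv2.resize(cv2.imread('pics/t6.png')[110:310,200:460],None,fx=2,fy=2)
b=cv2.resize(cv2.imread('pics/s2.png')[130:330,190:330],None,fx=2,fy=2)
cv2.imwrite('pics/v4.png',np.hstack([a,b]))
E
```

```text
gap 0.685
contact True bed pos [-0.097  -0.001   0.0441]
32.1833
```

View pics/v4.png

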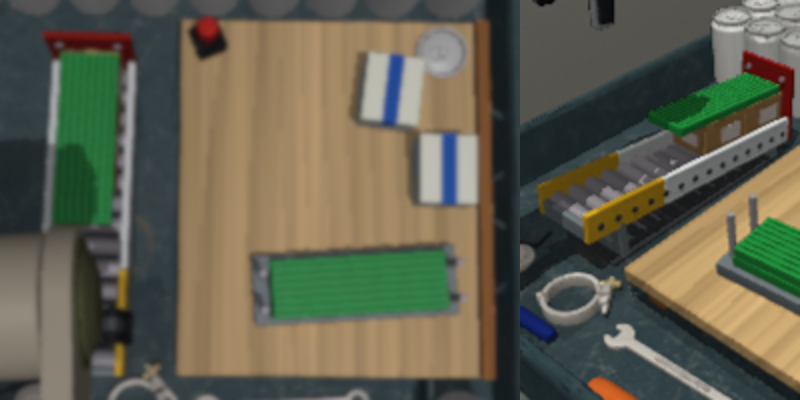

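Board 1 lies squarely on the browns, with its end near the stop and two boards left on the stand. The side table is close to the right-hand white carton, so I triangulate its corner before going in there.

```bash
python3 - <<'E'
from h import *
a=cv2.resize(cv2.imread('pics/top0.png')[110:250,400:500],None,fx=4,fy=4,interpolation=2)
b=cv2.resize(cv2.imread('pics/scene0.png')[200:340,400:500],None,fx=4,fy=4,interpolation=2)
cv2.imwrite('pics/v5.png',np.hstack([a,b]))
E
```

```text
(no output)
```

View pics/v5.png

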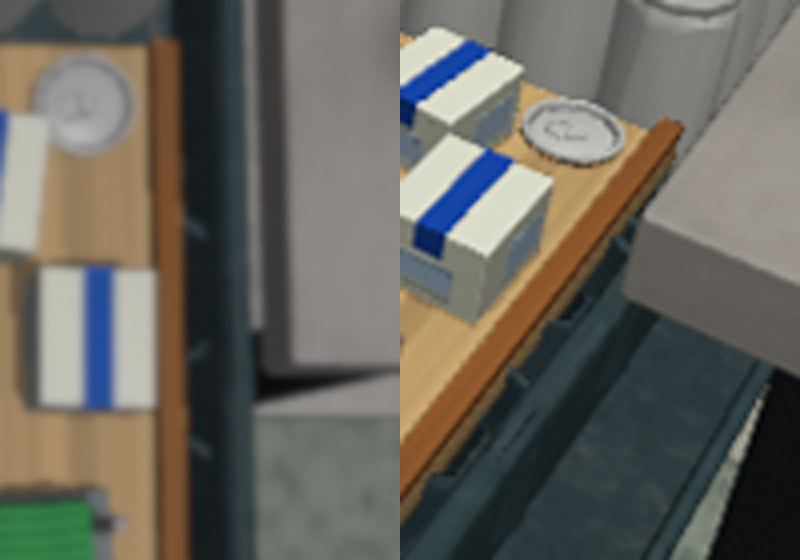

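The disc by the left white is a low lid on the worktop. The table's near corner is at about (472,200) in the top view and (461,251) in the scene view.

```bash
python3 - <<'E'
from h import *
for u in (472.5,465):
    r=least_squares(lambda p:np.r_[(proj('top',p)-[u,200.5]).ravel(),(proj('scene',p)-[461,251]).ravel()],[.5,-.3,.1]);print(r.x,r.fun)
E
```

```text
[ 0.54154459 -0.32067734  0.14284014] [ 1.09074881 -0.63365273 -1.08549901  0.22087981]
[ 0.54590033 -0.31466677  0.13516117] [ 4.21953053 -2.47897378 -4.24763285  0.85388116]
```

```bash
python3 - <<'E'
from h import *
pick(.5574,-.2342,.066,-.013)
place(-.042,-.001,.074,above=.09)
pick(.6320,-.1764,.066,-.096)
place(-.117-.008,-.001,.074,above=.09)
env.reach(bed([-.3,0,.2]),quat(BM,bed([-.3,0,.2])))
snap('t7');snap('s3','scene');print(monitor.sense()['clock'])
a=cv2.resize(cv2.imread('pics/t7.png')[110:310,200:460],None,fx=2,fy=2)
b=cv2.resize(cv2.imread('pics/s3.png')[130:330,190:330],None,fx=2,fy=2)
cv2.imwrite('pics/v6.png',np.hstack([a,b]))
E
```

```text
pick guard False gap 0.687 t 36.6 f [ 0.2 -0.2 -1.6]
gap 0.684
contact True bed pos [-0.042  -0.001   0.0741]
pick guard False gap 0.687 t 44.8 f [ 0.6 -0.1 -2.3]
gap 0.688
contact True bed pos [-0.1251 -0.001   0.0742]
49.525
```

View pics/v6.png

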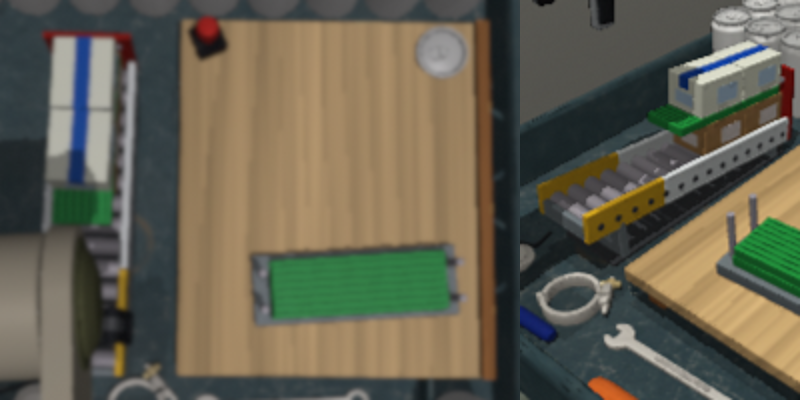

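Both whites stand in line on the board, and the pile is unmoved. Now the cover board.

```bash
python3 - <<'E'
from h import *
pick(.4369,-.1401,.076,1.643,60,.22)
snap('s4','scene')
place(-.09,-.001,.102,above=.07,guard=3)
env.reach(bed([-.3,0,.22]),quat(BM,bed([-.3,0,.22])));env.hold(.5)
snap('t8');snap('s5','scene');print(monitor.sense()['clock'])
a=cv2.resize(cv2.imread('pics/t8.png')[110:310,200:460],None,fx=2,fy=2)
b=cv2.resize(cv2.imread('pics/s5.png')[130:330,190:330],None,fx=2,fy=2)
cv2.imwrite('pics/v7.png',np.hstack([a,b]))
E
```

```text
pick guard False gap 0.682 t 53.7 f [-0.1 -0.2 -0.9]
gap 0.682
contact True bed pos [-0.09   -0.0009  0.1021]
58.9417
```

View pics/v7.png

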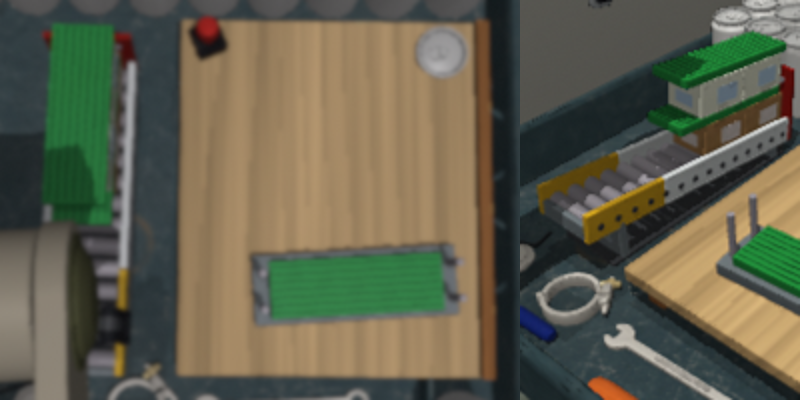

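The stack is complete and straight, one board is left on the stand, and the robot is clear.

```bash
python3 -c "
from bench import job
print(job.hand_in())"
```

```text
the job is handed in; nothing more can be done
None
```

I handed the job in at about 59 s on the robot clock: two brown cartons queued at the stop, a board, both white cartons and a cover board stacked on them, and one board left on the stand; the last pictures show this, but the hand-in returned no verdict.

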